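# Move a length stop one hole along its rail and hold its pin home

## Robot

A 7-joint arm with a two-finger parallel gripper is mounted at the origin on the work surface. World frame = base frame: x ahead of the robot, y to its left, z up, the work surface at z = 0. Lengths are in m, angles in rad, forces in N, time in s.
With the tool pointing down it reaches from about 0.375 to 0.925 m from the base axis. Payload 3.1 kg.
Tool frame: the origin (TCP) lies on the centre line of the jaws, within the pads' length; the fingertips stand 17 mm ahead of it and the grasp point (between the pads) lies 2 mm behind it; z points along the fingers, y is the line along which they close (so a half turn about z gives the same grasp; the last joint's range is limited). The gripper opens to 85 mm and grips with 20 to 120 N. Pads are 22 mm wide; open, the fingers measure 114 mm over their backs; the gripper's body (76 mm by 85 mm) begins 54 mm behind the grasp point. The pads swing forward as they close: fully open they stand 13 mm farther back than shut.
Start: joints at [1.149, 0.383, 0.044, 1.598, -0.018, 1.161, -0.05], TCP at [0.207, -0.616, 0.248] pointing down, gripper open.
Joint ranges: [-2.61, 2.61], [-0.41, 2.15], [-1.48, 1.57], [0, 2.5], [-1.57, 4.71], [0.05, 1.97], [-2.85, 2.85]. Speed limits (rad/s): [2.79, 2.79, 3.14, 3.14, 3.14, 3.14, 3.14].

## Interface

Orientations are given as a rotation vector (axis times angle).
In Python, from cell import r gives the robot as it stands.
- The arm moves only by the shell command python3 -m pendant 'ROWS' [FORCE]. ROWS is a JSON object whose one key "commands" holds one flat list of numbers, 5 for each row, row after row: the finger opening in cm, from 0 to 8.54, then the shift along the world's x, y, z in cm, then the turn about the world's z in rad. A call has exactly 10 rows; each row is the pose to reach, as a shift and turn from the pose commanded when the call began; what a row does not reach only later rows make up. A row lasts 1/10 s, in which the tool goes at most 50 mm and 8.59 degrees, less where a joint would pass 70% of its speed; a pose out of reach is approached as far as the arm can. A call with a gripper value outside its range is refused whole. The fingers move at their own pace and stop on an object; FORCE is the grip in N (left out, the last holds). Time passes only in rows, so rows that repeat a pose let the fingers close, or fill a call up. It gives the time, the measured TCP pose, the force, the opening and the grip force at its end, in the units of the state.
- r.sense(): the state, without advancing time (a new reading comes with each control period).
- r.snapshot(name): name is "scene" or "top" or "wrist"; returns the picture (384x512x3 uint8, blue, green, red); there is no depth.
- r.camera_info(name): a dict with "fx", "fy", "cx", "cy" (pixels), "T" (4x4, takes a point from camera to world coordinates). Camera axes: x right, y up, looking along -z (the intrinsics and any distortion apply to the point x, -y, -z); pixel columns grow to the right and rows downward; lengths in m; the calibration is good to about 2 mm. The wrist camera is an equidistant fisheye: a pixel r from the principal point sees the ray r / f radians off the axis. A picture is of the moment at which its call begins: read the wrist's pose just before it. camera_info takes no time and is no camera call; for the wrist camera it gives the pose at the moment of the call.
- r.close_job(): hands the job in; it is judged then, once.
The state is a dict: "time_s": time; "joints": joint angles; "qvel": joint speeds; "joint_torque": joint torques, N m; "tcp_pos": TCP position; "tool_rot": TCP orientation; "contact_force": force on the tool from outside, world axes, zero at the start; "torque": the same for the moment, N m; "width": opening from 0.0 (shut) to 1.0 (fully open); "grasp_force": force on a finger pad.
Only numpy, scipy, OpenCV 4.12 (cv2) and the standard library are available. Lean on these libraries where they do the work, as an engineer would, in place of code of your own. Each camera call takes 0.05 s, during which the arm holds its last target. There are 200 camera calls.

## Task

The next sash bars are one step longer: pull up the black knob of the stop's lock pin, slide the stop one hole along the rail away from the upright steel end plate (towards the roller end), and let the pin drop into that hole. Its spring leaves the pin only partly in, so push the knob down until it sits on its barrel with the pin fully home, and finish with the fingers still holding the knob down there: do not let go. Leave the other things on the bench where they are.

Things in the scene. Friction and masses are not known exactly. Their poses are not given: they have to be found in the camera images.
- rail: Jig fixed to the bench: wooden board 160 x 600 x 18 mm (x, y, z) with an aluminium rail 40 mm wide, 340 mm long, top 58 mm above the bench. Origin: board's centre on the bench; z up, y along the rail. The rail's centre line is at x = +30 mm. In its top: 5 dark round holes with bright rims at y = -100, -50, 0, 50, 100 mm, 14 mm across, 18 mm deep.
- stop (a joint): How far the length stop has slid towards the rail's +y (m): 0 at the middle hole, where it starts locked; +0.05 and -0.05 at the next holes. It slides stiffly (2 N friction), stays where it is left; the pin in a hole has about 2 mm play either way.
- barrel_top (a point): Centre of the top of the upright steel barrel (22 mm in diameter) on the length stop, 108 mm above the bench, straight above the pin. The stop: a grey metal saddle 72 x 60 mm (across, along the rail) riding on the rail, top 72 mm above the bench, with a light wooden stop board 16 mm thick reaching out on the robot's side.
- plunger (a joint): Height of lock pin and knob (m): 0 = home, knob on the barrel, pin 14 mm deep; left alone in a hole its spring keeps it near 0.005 (9 mm deep, still locked, 5 mm gap under the knob). Over 0.014 the pin is clear and the stop can slide; limit 0.024. Holding home takes 5 N down, clearing 10 N up, 17 N at the limit. Between holes the 10 mm round-ended pin rests on the rail at 0.014.
- knob_mid (a point): Centre of the black ribbed knob to grip: an upright cylinder 34 mm in diameter, 30 mm tall (15 mm above and below this point), above the barrel. This point is 123 mm above the bench when the pin is home, about 128 mm at the start. Nothing within 60 mm beside it is higher than 108 mm.
- end_plate: The end plate: an upright dark steel plate 140 mm wide, 14 mm thick and 110 mm tall with a foot and ribs, fixed to one end of the board, 240 mm from its middle. It can be at either end (+y or -y); the stop must move AWAY from it. Origin under its centre on the board.
- roller: The roller rest: a bright horizontal steel roller 36 mm in diameter, 50 mm tall overall, between two dark cheeks, fixed to the other end of the board. Origin under its centre on the board.
- offcut: Bystander: loose wood offcut 45 x 60 x 28 mm on the board. Origin under its centre.
- packer: Bystander: loose plywood packer 50 x 70 x 12 mm on the board. Origin under its centre.
- screwdriver: Bystander: screwdriver lying on the bench in front of the board.
- glue: Bystander: white glue bottle 60 mm in diameter, 150 mm tall, standing behind the board. Origin under its centre.
- tin: Bystander: tin 80 mm in diameter, 90 mm tall, standing behind the board. Origin under its centre.
- brush: Bystander: brush lying to the right.
- hammer: Bystander: hammer lying to the left.
- tape: Bystander: roll 90 mm in diameter, 30 mm tall, lying behind the board.

How it is judged:
By the outcome, as a careful person would: the job done as asked, in the order asked, and still so for the second after the job is handed in, while the arm keeps its last pose, push and grip.
It also fails if it takes over 32 s, if anything falls off the work surface, if the arm or the gripper's body presses on something with over 40 N, if the wrist force passes 120 N, or if a joint passes its speed limit or range.

## Working session

There is one attempt and no reset: what is moved stays moved. The work goes in short steps, Python scripts to look and compute and a shell command to move; the robot and the scene stay as the last step left them, time stands still between calls to the robot, and variables do not carry over. Pictures are saved under pics/ and viewed, at most 10 in all, crops included, and the job is handed in when it is done.

```bash
mkdir -p pics; python3 - <<'E'
from cell import r
import cv2,numpy as np
s=r.sense();print(s['time_s'],s['tcp_pos'],s['tool_rot'],s['width'],s['contact_force'])
for n in("scene","top"):
    c=r.camera_info(n);print(n,{k:(np.round(v,4).tolist() if k=="T" else v) for k,v in c.items()})
    cv2.imwrite(f"pics/{n}0.png",r.snapshot(n))
E
```

```text
0.0 [ 0.20652437 -0.61536521  0.24685612] [-3.09791714e+00 -5.06075229e-01  8.88959077e-04] 0.997003855421832 [-0.4802382   0.32861897 -0.22417517]
scene {'fx': 490.45813870113415, 'fy': 490.45813870113415, 'cx': 258.2614519113433, 'cy': 194.8854080854957, 'T': [[0.6015, -0.5, 0.623, 1.802], [0.7985, 0.3981, -0.4515, -0.9058], [-0.0222, 0.7691, 0.6388, 1.3813], [0.0, 0.0, 0.0, 1.0]]}
top {'fx': 445.8292193355839, 'fy': 445.8292193355839, 'cx': 251.17536214721264, 'cy': 190.79536297399216, 'T': [[-0.0203, 0.9868, -0.1607, 0.3088], [-0.9998, -0.0203, 0.0014, 0.0036], [-0.0018, 0.1607, 0.987, 1.6836], [0.0, 0.0, 0.0, 1.0]]}
```

View pics/scene0.png

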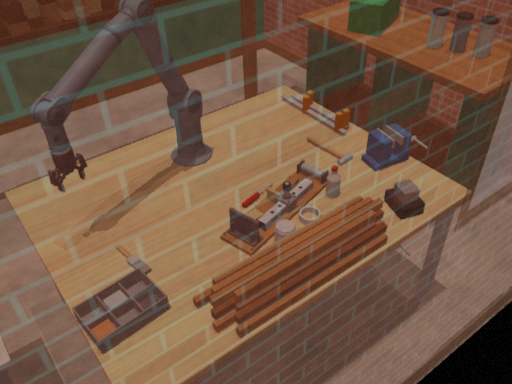

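View pics/top0.png

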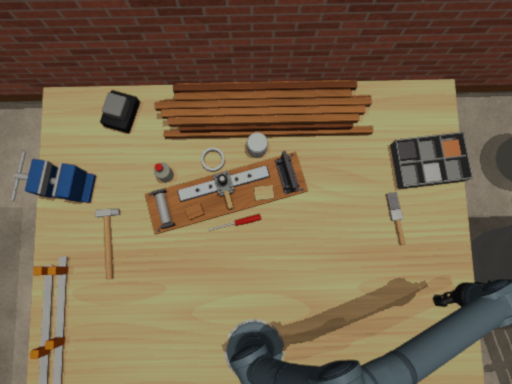

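The top view shows the end plate at the right (286,172), which is the world -y side, and the roller at the left (163,208). The knob is near (222,180) in the top view and near (287,186) in the scene view. I'll enlarge both.

```bash
python3 - <<'E'
import cv2,numpy as np
a=cv2.imread("pics/top0.png")[145:235,145:310];b=cv2.imread("pics/scene0.png")[155:250,220:345]
a=cv2.resize(a,None,fx=4.8,fy=4.8,interpolation=cv2.INTER_CUBIC)
b=cv2.resize(b,None,fx=6,fy=6,interpolation=cv2.INTER_CUBIC)
print(a.shape,b.shape);cv2.imwrite("pics/topc.png",a);cv2.imwrite("pics/scenec.png",b)
E
```

```text
(432, 792, 3) (570, 750, 3)
```

View pics/topc.png

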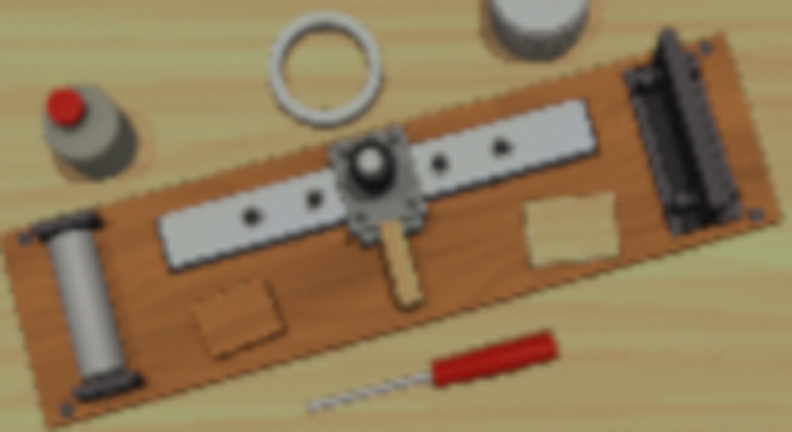

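View pics/scenec.png

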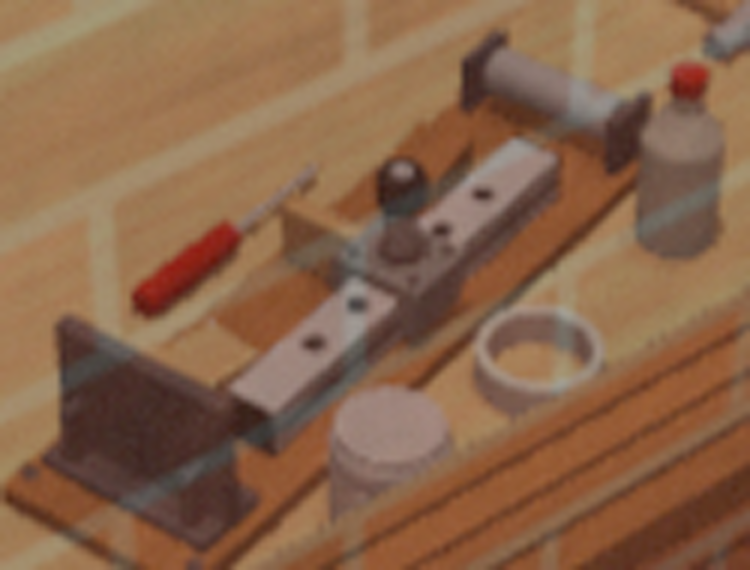

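The top crop shows the knob's centre at about (372,166) and the holes at (252,216), (315,199), (440,163) and (502,147). In the scene crop the knob is at about (403,187) and the holes are at (483,194), (442,230), (357,304) and (313,343). The end plate is at the -y end, so the stop has to go towards +y.

```bash
cat > h.py <<'E'
import numpy as np
from cell import r
def ray(n,u,v,c=None):
    c=c or r.camera_info(n);T=np.array(c['T']);x=(u-c['cx'])/c['fx'];y=(v-c['cy'])/c['fy']
    if n=='wrist':
        t=np.hypot(x,y);k=np.sinc(t/np.pi);d=np.array([x*k,-y*k,-np.cos(t)])
    else: d=np.array([x,-y,-1])
    d=T[:3,:3]@d;return T[:3,3],d/np.linalg.norm(d)
def tri(rs):
    A=[np.eye(3)-np.outer(d,d) for _,d in rs]
    p=np.linalg.solve(sum(A),sum(a@o for a,(o,_) in zip(A,rs)))
    return p,[np.linalg.norm(a@(p-o))*1e3 for a,(o,_) in zip(A,rs)]
def atz(o_d,z):
    o,d=o_d;return o+d*(z-o[2])/d[2]
E
python3 - <<'E'
from h import *
np.set_printoptions(precision=4,suppress=True)
t=lambda u,v:ray('top',145+(u+.5)/4.8-.5,145+(v+.5)/4.8-.5)
s=lambda u,v:ray('scene',220+(u+.5)/6-.5,155+(v+.5)/6-.5)
H=[]
for a,b in zip([(252,216),(315,199),(440,163),(502,147)],[(483,194),(442,230),(357,304),(313,343)]):
    p,e=tri([t(*a),s(*b)]);print(p,e,atz(t(*a),.058),atz(s(*b),.058));H.append(atz(t(*a),.058))
print('knob',*tri([t(372,166),s(403,187)]),atz(t(372,166),.128),atz(s(403,187),.128))
H=np.array(H);d=H[0]-H[3];print(np.linalg.norm(d),np.arctan2(-d[0],d[1]),H.mean(0))
E
```

```text
[0.5818 0.2009 0.0595] [np.float64(0.17804603664056137), np.float64(0.1780460366404423)] [0.582 0.201 0.058] [0.5805 0.2023 0.058 ]
[0.5942 0.1524 0.059 ] [np.float64(0.11888986709610344), np.float64(0.11888986709598966)] [0.5943 0.1524 0.058 ] [0.5933 0.1533 0.058 ]
[0.62   0.0552 0.06  ] [np.float64(0.3234689145827074), np.float64(0.32346891458265065)] [0.6205 0.0556 0.058 ] [0.618  0.0564 0.058 ]
[0.6319 0.0073 0.059 ] [np.float64(0.11888867807640424), np.float64(0.1188886780765782)] [0.6321 0.0074 0.058 ] [0.6309 0.0079 0.058 ]
knob [0.6062 0.1044 0.1291] [np.float64(0.959749595720848), np.float64(0.9597495957208211)] [0.6059 0.1037 0.128 ] [0.6055 0.1062 0.128 ]
0.19994615031563265 0.25354206449306327 [0.6072 0.1041 0.058 ]
```

```bash
python3 -m pendant '{"commands":[8.5,2,3.6,0,-0.007, 8.5,4,7.2,0,-0.014, 8.5,6,10.8,0,-0.021, 8.5,8,14.4,0,-0.028, 8.5,10,18,0,-0.035, 8.5,12,21.6,0,-0.042, 8.5,14,25.2,0,-0.049, 8.5,16,28.8,0,-0.056, 8.5,18,32.4,0,-0.063, 8.5,20,36,0,-0.07]}' 80
```

```text
time_s: 1.1
tcp_pos: [0.407, -0.2545, 0.2479]
tool_rot: [-3.116, -0.397, 0.001]
contact_force: [0.5, -0.4, -0.8]
width: 0.997
grasp_force: 0.0
```

```bash
python3 -m pendant '{"commands":[8.5,2,3.6,0,0, 8.5,4,7.2,0,0, 8.5,6,10.8,0,0, 8.5,8,14.4,0,0, 8.5,10,18,0,0, 8.5,12,21.6,0,0, 8.5,14,25.2,0,0, 8.5,17,29,0,0, 8.5,20,33,0,0, 8.5,20,36,0,0]}'
python3 - <<'E'
from h import *
import cv2
s=r.sense();c=r.camera_info('wrist');im=r.snapshot('wrist');cv2.imwrite('pics/w1.png',im)
print(s['time_s'],s['tcp_pos'],s['tool_rot'],s['qvel'].__abs__().max() if hasattr(s['qvel'],'max') else s['qvel'])
np.save('pics/w1T.npy',np.array(c['T']));print(c)
E
```

```text
time_s: 2.1
tcp_pos: [0.6093, 0.1067, 0.2475]
tool_rot: [-3.114, -0.399, -0.002]
contact_force: [-0.5, -0.2, -0.3]
width: 0.996
grasp_force: 0.0
2.1 [0.60930524 0.10667532 0.24746642] [-3.11374372e+00 -3.98638656e-01 -2.22578859e-03] 0.5132791640835115
{'fx': 297.3186396354542, 'fy': 297.3186396354542, 'cx': 258.1595925871774, 'cy': 190.09373740156687, 'T': array([[ 0.25269907,  0.92369761,  0.28796858,  0.68342091],
       [-0.96754171,  0.24201388,  0.07274839,  0.12633684],
       [-0.00249488, -0.29700506,  0.95487265,  0.37328217],
       [ 0.        ,  0.        ,  0.        ,  1.        ]])}
```

View pics/w1.png

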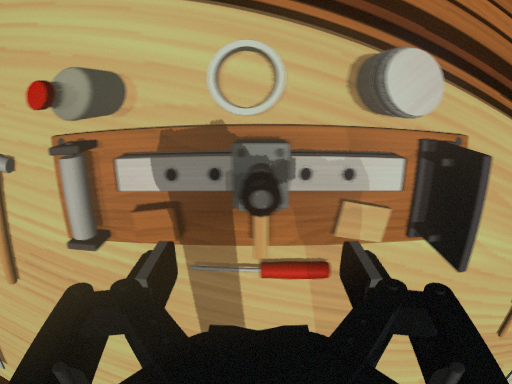

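The wrist picture shows the knob at about (262,194), midway between the fingers. The holes are at (171,174), (214,174), (306,174) and (349,174). The roller is on the left (+y) and the end plate on the right.

```bash
python3 - <<'E'
from h import *
np.set_printoptions(precision=4,suppress=True)
c=r.camera_info('wrist');c['T']=np.load('pics/w1T.npy')
H=[atz(ray('wrist',*p,c),.058) for p in [(171,174),(214,174),(306,174),(349,174)]]
for h in H:print(h)
d=H[0]-H[3];print(np.linalg.norm(d),np.arctan2(-d[0],d[1]),np.mean(H,0))
k=ray('wrist',262,194,c);print(atz(k,.128))
t=lambda u,v:ray('top',145+(u+.5)/4.8-.5,145+(v+.5)/4.8-.5)
s=lambda u,v:ray('scene',220+(u+.5)/6-.5,155+(v+.5)/6-.5)
print(tri([k,t(372,166),s(403,187)]))
s=r.sense();print(s['tcp_pos'],s['tool_rot'])
E
```

```text
[0.5818 0.202  0.058 ]
[0.594  0.1541 0.058 ]
[0.6197 0.056  0.058 ]
[0.6327 0.0081 0.058 ]
0.20052471053579138 0.25633569564026987 [0.607 0.105 0.058]
[0.6069 0.1035 0.128 ]
(array([0.6066, 0.1041, 0.1292]), [np.float64(0.7241031878205714), np.float64(1.0768267843565875), np.float64(1.0275039323740567)])
[0.6066 0.1144 0.2477] [-3.1067 -0.4116 -0.0005]
```

```bash
python3 -m pendant '{"commands":[8.5,0,0,0,0, 8.5,0,0,-1,0, 8.5,0,0,-3,0, 8.5,0,0,-5,0, 8.5,0,0,-7,0, 8.5,0,0,-9,0, 8.5,0,0,-10.5,0, 8.5,0,0,-11.5,0, 8.5,0,0,-12,0, 8.5,0,0,-12,0]}'
```

```text
time_s: 3.15
tcp_pos: [0.6066, 0.1033, 0.1277]
tool_rot: [3.116, 0.397, -0.001]
contact_force: [-0.4, -0.2, 0.1]
width: 0.997
grasp_force: 0.0
```

```bash
python3 -m pendant '{"commands":[5,0,0.1,0,0, 3.8,0,0.1,0,0, 3,0,0.1,0,0, 2,0,0.1,0,0, 2,0,0.1,0,0, 2,0,0.1,0,0, 2,0,0.1,0,0, 2,0,0.1,0,0, 2,0,0.1,0,0, 2,0,0.1,0,0]}' 80
```

```text
time_s: 4.15
tcp_pos: [0.6075, 0.1044, 0.1285]
tool_rot: [3.116, 0.397, 0.002]
contact_force: [1.5, -0.4, 1.3]
width: 0.375
grasp_force: 79.2
```

```bash
python3 -m pendant '{"commands":[2,0,0.1,0.3,0, 2,0,0.1,0.6,0, 2,0,0.1,0.9,0, 2,0,0.1,1.2,0, 2,0,0.1,1.4,0, 2,0,0.1,1.5,0, 2,0,0.1,1.5,0, 2,0,0.1,1.5,0, 2,0,0.1,1.5,0, 2,0,0.1,1.5,0]}'
```

```text
time_s: 5.15
tcp_pos: [0.6071, 0.1057, 0.1411]
tool_rot: [-3.115, -0.398, -0.001]
contact_force: [6.4, 0.6, -8.7]
width: 0.377
grasp_force: 80.1
```

```bash
python3 -m pendant '{"commands":[2,0.05,0,0.2,0, 2,0.1,0,0.4,0, 2,0.1,0,0.4,0, 2,0.1,0,0.4,0, 2,0.1,0,0.4,0, 2,0.1,0,0.4,0, 2,0.1,0,0.4,0, 2,0.1,0,0.4,0, 2,0.1,0,0.4,0, 2,0.1,0,0.4,0]}'
```

```text
time_s: 6.15
tcp_pos: [0.607, 0.1057, 0.144]
tool_rot: [-3.115, -0.398, 0.002]
contact_force: [6.1, 0.4, -12.3]
width: 0.374
grasp_force: 80.3
```

```bash
python3 - <<'E'
from h import *
import cv2
a=r.snapshot('scene')[155:250,220:345];c=r.camera_info('wrist');w=r.snapshot('wrist')
np.save('pics/w2T.npy',np.array(c['T']))
a=cv2.resize(a,(500,380),interpolation=cv2.INTER_CUBIC)
w=cv2.resize(w[120:300,140:390],(500,360)) ; w=np.vstack([w,np.zeros((20,500,3),np.uint8)])
cv2.imwrite('pics/lift.png',cv2.resize(np.hstack([a,w]),(800,304)))
E
```

```text
(no output)
```

View pics/lift.png

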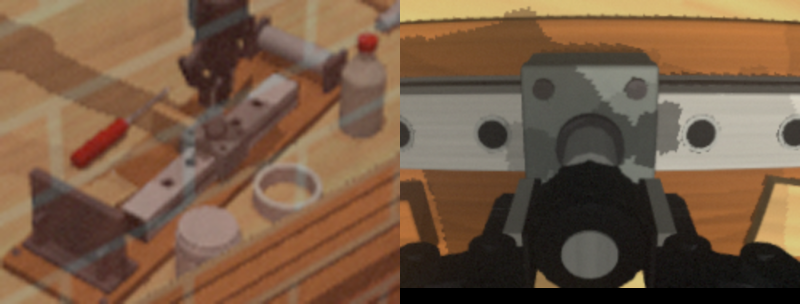

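The knob is well lifted (about 15 mm, pulling 12 N), so the pin is clear. Next I slide the stop along the rail.

```bash
python3 -m pendant '{"commands":[2,-0.08,0.3,0,0, 2,-0.23,0.9,0,0, 2,-0.4,1.6,0,0, 2,-0.6,2.3,0,0, 2,-0.8,3,0,0, 2,-0.95,3.7,0,0, 2,-1.1,4.2,0,0, 2,-1.2,4.6,0,0, 2,-1.24,4.75,0,0, 2,-1.24,4.75,0,0]}'
```

```text
time_s: 7.25
tcp_pos: [0.5946, 0.1533, 0.144]
tool_rot: [-3.115, -0.398, 0.003]
contact_force: [6.6, 0.9, -11.8]
width: 0.373
grasp_force: 80.4
```

```bash
python3 -m pendant '{"commands":[2,0,0,0,0, 2,0,0,0,0, 2,0,0,0,0, 2,0,0,-0.1,0, 2,0,0,-0.2,0, 2,0,0,-0.3,0, 2,0,0,-0.4,0, 2,0,0,-0.5,0, 2,0,0,-0.5,0, 2,0,0,-0.5,0]}'
```

```text
time_s: 8.25
tcp_pos: [0.5946, 0.1534, 0.1398]
tool_rot: [-3.115, -0.398, 0.003]
contact_force: [5.2, -0.3, -9.3]
width: 0.374
grasp_force: 80.5
```

```bash
python3 -m pendant '{"commands":[2,0,0,-0.15,0, 2,0,0,-0.3,0, 2,0,0,-0.45,0, 2,0,0,-0.6,0, 2,0,0,-0.75,0, 2,0,0,-0.9,0, 2,0,0,-1,0, 2,0,0,-1,0, 2,0,0,-1,0, 2,0,0,-1,0]}'
```

```text
time_s: 9.25
tcp_pos: [0.5948, 0.1532, 0.1323]
tool_rot: [3.116, 0.398, -0.002]
contact_force: [-2.1, -1.2, 0.1]
width: 0.375
grasp_force: 81.6
```

```bash
python3 -m pendant '{"commands":[2,0,0,-0.1,0, 2,0,0,-0.2,0, 2,0,0,-0.3,0, 2,0,0,-0.4,0, 2,0,0,-0.5,0, 2,0,0,-0.5,0, 2,0,0,-0.5,0, 2,0,0,-0.5,0, 2,0,0,-0.5,0, 2,0,0,-0.5,0]}' 100
```

```text
time_s: 10.25
tcp_pos: [0.5949, 0.153, 0.1274]
tool_rot: [3.116, 0.398, -0.002]
contact_force: [-4.5, -3.0, 3.0]
width: 0.373
grasp_force: 99.4
```

```bash
python3 -m pendant '{"commands":[2,0,0,-0.1,0, 2,0,0,-0.2,0, 2,0,0,-0.3,0, 2,0,0,-0.4,0, 2,0,0,-0.5,0, 2,0,0,-0.6,0, 2,0,0,-0.6,0, 2,0,0,-0.6,0, 2,0,0,-0.6,0, 2,0,0,-0.6,0]}' 100
```

```text
time_s: 11.25
tcp_pos: [0.595, 0.1531, 0.1246]
tool_rot: [3.114, 0.397, -0.003]
contact_force: [-9.5, -5.3, 18.1]
width: 0.372
grasp_force: 101.7
```

```bash
python3 - <<'E'
from h import *
import cv2
a=r.snapshot('scene')[155:250,220:345];w=r.snapshot('wrist')
a=cv2.resize(a,(500,380),interpolation=cv2.INTER_CUBIC)
w=cv2.resize(w[120:300,140:390],(500,360)) ; w=np.vstack([w,np.zeros((20,500,3),np.uint8)])
cv2.imwrite('pics/home.png',cv2.resize(np.hstack([a,w]),(800,304)))
E
```

```text
(no output)
```

View pics/home.png

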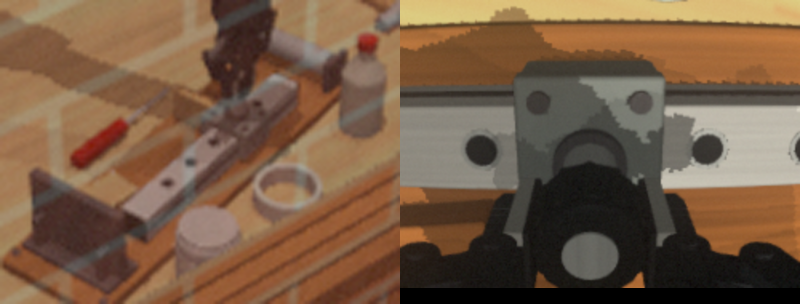

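The stop now sits one hole nearer the roller, with holes showing symmetrically on both sides (crop pixels 482 and 708). One small extra press will confirm that the knob is hard on the barrel.

```bash
python3 -m pendant '{"commands":[2,0,0,-0.1,0, 2,0,0,-0.1,0, 2,0,0,-0.1,0, 2,0,0,-0.1,0, 2,0,0,-0.1,0, 2,0,0,-0.1,0, 2,0,0,-0.1,0, 2,0,0,-0.1,0, 2,0,0,-0.1,0, 2,0,0,-0.1,0]}' 100
```

```text
time_s: 12.35
tcp_pos: [0.5951, 0.1531, 0.1246]
tool_rot: [3.114, 0.397, -0.002]
contact_force: [-12.4, -5.6, 21.4]
width: 0.372
grasp_force: 102.2
```

The z reading stayed at 0.1246 while the force rose, so the knob is hard on the barrel. Handing in with the fingers still holding it down.

```bash
python3 -c "
from cell import r
print(r.close_job())"
```

```text
the job is handed in; nothing more can be done
None
```

The stop is one hole further towards the roller end, and I handed the job in at about 12 s with the pin home, the knob on its barrel and the fingers still pressing it down with about 21 N.

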